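# Clamp the glued coaster

### The arm

A 6-joint arm with a two-finger parallel gripper is mounted at the origin on the work surface. World frame = base frame: x ahead of the robot, y to its left, z up, the work surface at z = 0. Lengths are in mm, angles in rad, forces in N, time in s.
With the tool pointing down it reaches from about 225 to 875 mm from the base axis. Payload 3.4 kg.
Tool frame: the origin (TCP) lies between the finger pads; the fingertips stand 8 mm ahead of it and the grasp point (between the pads) lies 11 mm behind it; x points along the fingers, y is the direction in which the jaws open and shut, and the axes are right-handed (so a half turn about x gives the same grasp; the last joint's range is limited). The gripper opens to 85 mm and grips with 20 to 120 N. Pads are 22 mm wide; open, the fingers measure 114 mm over their backs; the gripper's body (76 mm by 85 mm) begins 54 mm behind the grasp point. The pads swing forward as they close: fully open they stand 13 mm farther back than shut.
Start: joints at [1.084, 0.276, 1.505, -0, 1.361, -0.121], TCP at [205.694, 536.984, 239.328] pointing down, gripper open.
Joint ranges: [-2.89, 2.89], [-0.75, 2.08], [0.22, 2.7], [-1.18, 4.32], [0.11, 2.71], [-2.7, 2.7]. Speed limits (rad/s): [2.57, 2.57, 3.14, 3.14, 3.14, 3.14].

### API

Orientations are given as a unit quaternion [w, x, y, z].
In Python, from rig import manip gives the robot as it stands. Calls block until the motion is done:
- manip.reach(position, orientation): joint-space move of the TCP to a pose.
- manip.move_l(position, ori=None, v=150, f_stop=None): straight line of the TCP; ori=None keeps the orientation; v is the mean speed in mm/s. With f_stop (N) it stops when the force on the tool has changed by that much, and returns True; else False.
- manip.move_j(angles): joint-space move.
- manip.set_gripper(opening, strength=None): opening from 0.0 (shut) to 1.0 (fully open); strength is the grip in N (None keeps the last); returns when the fingers have stopped.
- manip.wait(seconds).
- manip.inverse_kinematics(position, orientation): joint angles nearest the present ones, or None.
- manip.observe(): the state.
- manip.grab_frame(name): name is "scene" or "top"; returns a dict with "image" (480x640x3 uint8, blue, green, red), "range_z" (480x640 float32, mm along the optical axis (not along the pixel's ray), 0 where there is no reading), "camera_matrix" (3x3 intrinsics, pixels), "eye" and "orientation" of the camera in the world. Camera axes: x right, y up, looking along -z (the intrinsics and any distortion apply to the point x, -y, -z); pixel columns grow to the right and rows downward; lengths in mm; the calibration is good to about 2 mm. A picture is of the moment at which its call begins.
A pose or a line that the arm cannot do raises manip.PlanningError and nothing moves.
- manip.sign_off(): hands the job in, once; it reports no verdict.
Trained networks look in a picture, given as the dict that the camera call returned (one of the last four; its "shot" number tells which), for a name from the list of things; names that differ only in an ending like _2 or _b are one class to them, and where a whole thing is asked for, a point or a joint stands for the part that bears it (a point fixed in the world has none). Each returns a list of dicts, best first, with "score" (0 to 1); they miss things now and then, are a little off and sometimes report something else, mostly with a low value. They report only what shows in the picture. A call takes as long as a camera call. They do not tell look-alikes from the thing itself.
- manip.boxes_of(target, picture): "centre" ([x, y, z] in mm, in world coordinates, good to about 4 mm: the middle of the surface that is visible of it).
- manip.place_of(target, picture): "centre" ([x, y, z] in mm, in world coordinates, good to about 4 mm: a listed point, or the origin of a listed thing).
The state is a dict: "t": time; "joint_positions": joint angles; "qvel": joint speeds; "joint_torque": joint torques, N m; "tcp_pos": TCP position; "orientation": TCP orientation; "wrist_force": force on the tool from outside, world axes, zero at the start; "torque": the same for the moment, N m; "finger_gap": opening from 0.0 (shut) to 1.0 (fully open).
Only numpy, scipy, OpenCV 4.12 (cv2) and the standard library are available. Lean on these libraries where they do the work, as an engineer would, in place of code of your own. Each camera call takes 0.05 s, during which the arm holds its last target. There are 200 camera calls.

### The job

The coaster on the plywood board has just been glued to its cork backing and must dry under pressure. With a finger, without pinching it, push the blue clamp strap round until its rubber pad is over the middle of the coaster, and only then push the red cam lever all the way down so that the pad presses on the coaster. Do not shift or lift the coaster, and leave the jar, binder clip, pen carousel and lamp where they stand.

Things in the scene. Friction and masses are not known exactly. Their poses are not given: they have to be found in the camera images.
- clamp: The clamp: a plywood board 240 x 120 x 15 mm fixed flat on the desk, with a steel post. Origin on the desk (z = 0) exactly under the post's vertical axis; x runs along the board from the post to the coaster's place, z up. The board reaches from x = -50 to +190 mm and y = -60 to +60 mm. The coaster's place is centred at x = 120 mm, y = 0, between four studs 6 mm high.
- strap (a joint): Angle of the blue clamp strap about the post's vertical axis, rad. 0: it points along the clamp's +x, pad over the middle of the coaster; positive: swung away clockwise seen from above (to the clamp's -y side). Starts at 1.1 to 1.9, can turn from -0.5 to 2.1: no stop or click at 0. Stiff by friction (0.2 N m), so it stays where it is left.
- strap_side (a point): Point on the strap's flat outer side, the right one seen from the post to the pad (the side to push to bring it over the coaster), 115 mm from the post axis, 13 mm from the strap's centre line, 43 mm above the desk. The strap's two side rails run 24 to 145 mm from the post axis, 36 to 50 mm above the desk, 26 mm over both; the web between is 53 mm high and has a 45 mm tail beyond the post.
- pad: Centre of the underside of the black rubber pad, 24 mm across, under the strap 120 mm from the post axis. The lever drives it: 5 mm up per rad of lever. With the lever raised it passes about 3 to 5 mm above the coaster; with the lever down it presses on it.
- lever (a joint): Angle of the cam lever above level, rad. 0: lying level, fully down, clamped (a firm stop); starts at 0.8 to 1.1 (raised), at most 1.2. Stiff by friction (0.35 N m, about 5 N at its end) and stays where it is left.
- lever_pivot (a point): The lever's level pivot axis, in the strap above the post axis, 64 mm above the desk. The lever points from it away from the pad, over the strap's tail, and turns with the strap; its pivot axis runs across the strap.
- lever_end (a point): Point on the upper face of the lever's red end, 85 mm from the pivot along the lever and 5 mm above its centre line. The lever is 95 mm long in all from the pivot; the red end is 40 mm long, 22 mm wide and 10 mm thick, the steel arm before it 16 mm wide and 8 mm thick.
- coaster: Loose blue ceramic coaster with its cork backing, a disc 95 mm across and 12 mm thick, lying on the board; origin at the centre of its underside, 15 mm above the desk, so its top is 27 mm above the desk.
- jar: Loose clear plastic jar with a green twist cap, 68 mm across, 85 mm high; origin under its centre. Bystander.
- clip: Loose steel binder clip lying on the desk, about 32 x 45 x 18 mm; origin under its body. Bystander.
- carousel: Loose round pen carousel, 112 mm across, 150 mm high with its pens; origin under its centre. Bystander.
- lamp: Loose battery lamp with an orange shade and a slide switch on its foot, 110 mm across, 265 mm high; origin under its centre. Bystander.
Mind the look-alikes: they are no part of the job. Of the things like the coaster, leave any that is turquoise or yellow; of the rest the larger one is meant.

How it is judged:
By the outcome, as a careful person would: the job done as asked, in the order asked, and still so for the second after the job is handed in, with the robot touching nothing.
It also fails if it takes over 51 s, if anything falls off the work surface, if the arm or the gripper's body presses on something with over 40 N, if the wrist force passes 120 N, or if a joint passes its speed limit or range.

## Working session

There is one attempt and no reset: what is moved stays moved. The work goes in short steps, each a Python script; the robot and the scene stay as the last script left them, time stands still between calls to the robot, and variables do not carry over. Pictures are saved under pics/ and viewed, on a budget of 10 in all, crops included, one or two more only if the job needs it, and the job is handed in when it is done.

```bash
mkdir -p pics; ls; cat > h.py <<'E'
from rig import manip
import numpy as np, cv2
from scipy.spatial.transform import Rotation as R
def snap(cam,name):
    f=manip.grab_frame(cam); cv2.imwrite('pics/'+name,f['image']); return f
def nets(f,names):
    for n in names:
        for k in ('place_of','boxes_of'):
            print(n,k,[(np.round(d['centre']).tolist(),round(d['score'],2)) for d in getattr(manip,k)(n,f)][:4])
def world(f,u,v):
    K=np.array(f['camera_matrix']);z=f['range_z'][v,u]
    p=np.array([(u-K[0,2])/K[0,0]*z,-(v-K[1,2])/K[1,1]*z,-z])
    q=np.array(f['orientation']); return R.from_quat(q[[1,2,3,0]]).apply(p)+f['eye']
def pix(f,p):
    K=np.array(f['camera_matrix']);q=np.array(f['orientation'])
    c=R.from_quat(q[[1,2,3,0]]).inv().apply(np.array(p)-f['eye'])
    return K[0,2]-K[0,0]*c[0]/c[2],K[1,2]+K[1,1]*c[1]/c[2]
E
python3 - <<'E'
from h import *
f=snap('top','t1.png'); nets(f,['clamp','strap_side','lever_pivot','lever_end','coaster','jar','clip','carousel','lamp'])
g=snap('scene','s1.png'); nets(g,['clamp','strap_side','pad','lever_pivot','lever_end','coaster'])
print(manip.observe())
E
```

```text
pics
clamp place_of [([532.0, 22.0, -2.0], 0.85), ([655.0, -434.0, -4.0], 0.31)]
clamp boxes_of [([498.0, 23.0, 12.0], 0.91)]
strap_side place_of [([530.0, 137.0, 41.0], 0.57)]
strap_side boxes_of [([526.0, 65.0, 52.0], 0.72)]
lever_pivot place_of [([535.0, 24.0, 62.0], 0.95)]
lever_pivot boxes_of [([526.0, 63.0, 51.0], 0.81)]
lever_end place_of [([543.0, -17.0, 139.0], 0.66)]
lever_end boxes_of [([538.0, -4.0, 115.0], 0.64)]
coaster place_of [([530.0, 215.0, -0.0], 0.95), ([345.0, 180.0, -2.0], 0.85), ([411.0, 9.0, 14.0], 0.75), ([381.0, -140.0, 2.0], 0.66)]
coaster boxes_of [([341.0, 178.0, 13.0], 0.92), ([533.0, 214.0, 6.0], 0.84), ([414.0, 8.0, 28.0], 0.74), ([381.0, -147.0, 12.0], 0.74)]
jar place_of [([423.0, 380.0, 1.0], 0.64)]
jar boxes_of [([420.0, 369.0, 87.0], 0.81)]
clip place_of [([484.0, -97.0, 1.0], 0.58)]
clip boxes_of [([480.0, -102.0, 14.0], 0.48)]
carousel place_of [([657.0, -432.0, -5.0], 0.7)]
carousel boxes_of [([476.0, -103.0, 16.0], 0.75), ([651.0, -420.0, 82.0], 0.74), ([535.0, -4.0, 117.0], 0.47)]
lamp place_of [([308.0, -462.0, -0.0], 0.75)]
lamp boxes_of [
[... 785 characters left out ...]
{'t': 1.6, 'joint_positions': array([ 1.08402147e+00,  2.75909761e-01,  1.50493848e+00, -3.25559074e-05,
        1.36069535e+00, -1.21021836e-01]), 'qvel': array([ 5.50607861e-04,  9.99463635e-04,  7.83251947e-04, -8.61212800e-07,
       -1.43631520e-03, -8.09449445e-04]), 'joint_torque': array([-4.70833274e-04, -4.16654527e+01, -2.46097505e+01, -1.67524859e-04,
        1.86458342e-04, -4.77427484e-07]), 'tcp_pos': array([205.68433556, 536.96851202, 239.3070759 ]), 'orientation': array([ 0.69533189,  0.12860446,  0.69530003, -0.1285781 ]), 'wrist_force': array([-0.29719403,  0.13559201, -0.46783977]), 'torque': array([-0.04229855, -0.04670205, -0.01822564]), 'finger_gap': 0.9987561329230417}
```

View pics/t1.png

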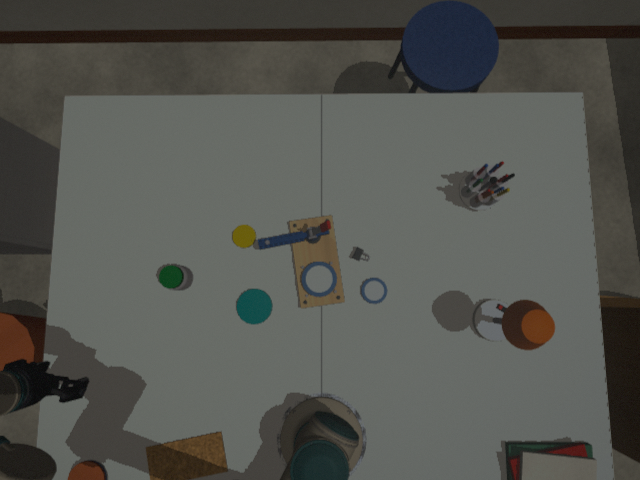

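View pics/s1.png

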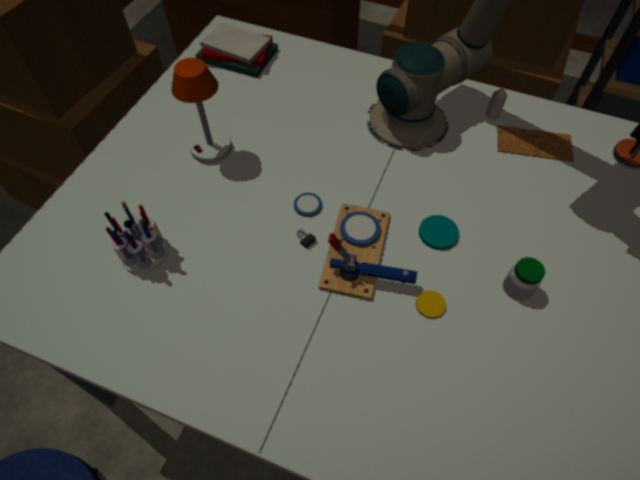

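Top view: the coaster-like things are the blue one on the board (318,279), a smaller blue-rimmed one (374,290), turquoise (254,306) and yellow (244,236). The blue one on the board fits: it is the larger of the two that aren't excluded, and it sits on the board. Next I confirm that in an enlarged crop and fit the board, strap and coaster geometry.

```bash
cat >> h.py <<'E'
def cloud(f):
    v,u=np.mgrid[0:480,0:640];K=np.array(f['camera_matrix']);z=f['range_z']
    p=np.stack([(u-K[0,2])/K[0,0]*z,-(v-K[1,2])/K[1,1]*z,-z],-1);q=np.array(f['orientation'])
    return (R.from_quat(q[[1,2,3,0]]).apply(p.reshape(-1,3))+f['eye']).reshape(480,640,3)
def fit(f,lo=(330,-80),hi=(640,190)):
    P=cloud(f);hsv=cv2.cvtColor(f['image'],cv2.COLOR_BGR2HSV);H,S,V=hsv[...,0],hsv[...,1],hsv[...,2]
    w=(P[...,0]>lo[0])&(P[...,0]<hi[0])&(P[...,1]>lo[1])&(P[...,1]<hi[1])&(f['range_z']>0)
    wood=w&(H>5)&(H<25)&(S>60)&(V>70)&(P[...,2]<25)&(P[...,2]>5)
    blue=w&(H>100)&(H<130)&(S>90)
    strap=blue&(P[...,2]>40)&(P[...,2]<62); coast=blue&(P[...,2]<36)&(P[...,2]>18)
    out={}
    for n,m in (('wood',wood),('strap',strap),('coaster',coast)):
        q=P[m]
        if len(q)<10: print(n,len(q));continue
        r=cv2.minAreaRect(q[:,:2].astype(np.float32))
        print(n,len(q),'rect',np.round(r[0],1),np.round(r[1],1),round(r[2],2),'mean',q.mean(0).round(1),'z sd',q[:,2].std().round(2))
        if n=='coaster': print('  circ',cv2.minEnclosingCircle(q[:,:2].astype(np.float32)))
        if n=='strap':
            vx,vy,x,y=cv2.fitLine(q[:,:2].astype(np.float32),cv2.DIST_HUBER,0,.01,.01).ravel();print('  line',vx,vy,x,y)
        out[n]=q
    return out
E
python3 - <<'E'
from h import *
f=manip.grab_frame('top');g=manip.grab_frame('scene')
print(f['camera_matrix'],f['eye'],g['eye'])
fit(f);fit(g)
for im,(a,b,c,d),n in ((f,(200,390,210,330),'a'),(g,(270,470,170,320),'b')):pass
A=cv2.resize(f['image'][205:325,220:400],(600,400),interpolation=cv2.INTER_CUBIC)
cv2.imwrite('pics/c1.png',A)
cv2.imwrite('pics/c2.png',cv2.resize(g['image'][180:310,290:460],None,fx=4,fy=4,interpolation=cv2.INTER_CUBIC))
E
```

```text
[[435.0021144    0.         324.30620564]
 [  0.         435.0021144  240.06107879]
 [  0.           0.           1.        ]] [ 366.50266752  -24.43008687 1190.0772282 ] [1052.14998404  167.7326221   961.77331742]
wood 2179 rect [462.1  13.9] [238.8 119.4] 8.05 mean [464.3  13.   15.4] z sd 2.3
strap 428 rect [520.9  73.2] [ 24.8 186.3] 10.78 mean [516.4  95.4  52.3] z sd 2.61
  line 0.17111383 -0.98525125 517.27216 87.76957
coaster 272 rect [413.9   6.9] [88.3 88. ] 89.98 mean [412.4   7.   27.3] z sd 2.25
  circ ((413.2829895019531, 6.48857307434082), 45.20268630981445)
wood 2121 rect [455.4  66.6] [242.4 225.7] 8.22 mean [482.9  21.8  15.6] z sd 2.23
strap 790 rect [524.8  73.2] [ 28.4 184.6] 12.55 mean [525.6  82.8  51.1] z sd 3.77
  line 0.18731882 -0.98229915 527.9675 77.97086
coaster 340 rect [453.4  21.2] [171.4  89.4] 21.16 mean [430.   10.5  27.1] z sd 2.37
  circ ((457.47406005859375, 14.013330459594727), 87.15148162841797)
```

View pics/c1.png

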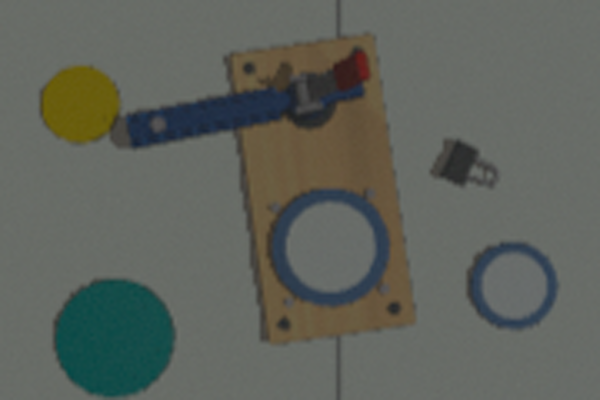

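View pics/c2.png

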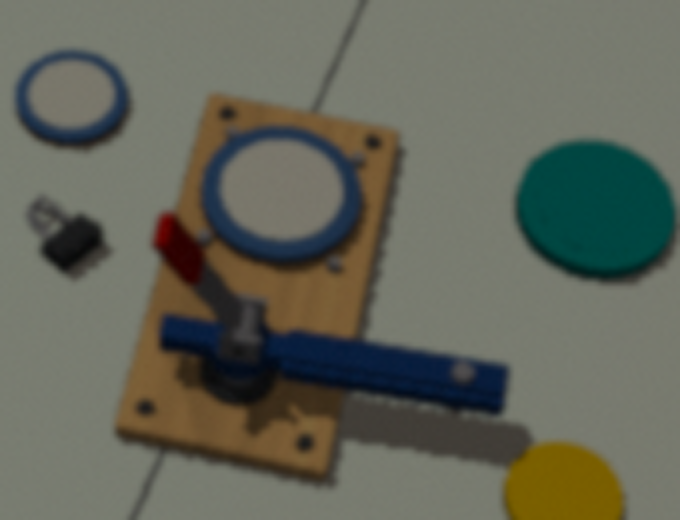

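The crop confirms it: the coaster on the board (330,247 in the crop) is the larger blue-rimmed one. It sits centred between the studs, and the turquoise, yellow and smaller blue ones are decoys. The board fit puts the post at (531.4, 23.7), the clamp x-axis at 188°, and the strap at about 1.54 rad. Next I plan the push.

```bash
cat >> h.py <<'E'
POST=np.array([531.4,23.7]);A0=np.radians(188.05)
def d(th): a=A0-th; return np.array([np.cos(a),np.sin(a)])
def rt(th): v=d(th); return np.array([v[1],-v[0]])
def quat(yaxis):   # tool x down, tool y along given horizontal dir
    x=np.array([0,0,-1.]);y=np.array([*yaxis,0]);q=R.from_matrix(np.stack([x,y,np.cross(x,y)],1)).as_quat()
    return q[[3,0,1,2]]
def fin(th,off=0,r=115,z=44): return np.array([*(POST+r*d(th)+(24+off)*rt(th)),z])
E
python3 - <<'E'
from h import *
for s in (1,-1):
    for th in (1.54,1.1,.6,.3,0):
        for z in (44,150): 
            q=manip.inverse_kinematics(fin(th,12,z=z),quat(s*d(th))); print(s,th,z,None if q is None else q.round(2))
    for r in (20,71): 
        q=manip.inverse_kinematics([*(POST-r*d(0)),80],quat(s*d(0)));print('lev',r,None if q is None else q.round(2))
E
```

```text
1 1.54 44 [ 0.13  0.44  1.8  -0.    0.91 -1.61]
1 1.54 150 [ 0.13  0.33  1.67 -0.    1.15 -1.61]
1 1.1 44 [ 0.14  0.38  1.91 -0.    0.85 -2.04]
1 1.1 150 [ 0.14  0.25  1.77 -0.    1.11 -2.04]
1 0.6 44 [ 0.08  0.31  2.03 -0.    0.8  -2.6 ]
1 0.6 150 [ 0.08  0.17  1.89 -0.    1.08 -2.6 ]
1 0.3 44 None
1 0.3 150 None
1 0 44 None
1 0 150 None
lev 20 None
lev 71 None
-1 1.54 44 [ 0.13  0.44  1.8  -0.    0.91  1.53]
-1 1.54 150 [ 0.13  0.33  1.67 -0.    1.15  1.53]
-1 1.1 44 [ 0.14  0.38  1.91 -0.    0.85  1.1 ]
-1 1.1 150 [ 0.14  0.25  1.77 -0.    1.11  1.1 ]
-1 0.6 44 [ 0.08  0.31  2.03 -0.    0.8   0.54]
-1 0.6 150 [ 0.08  0.17  1.89 -0.    1.08  0.54]
-1 0.3 44 [ 0.02  0.28  2.09 -0.    0.78  0.18]
-1 0.3 150 [ 0.02  0.13  1.94 -0.    1.07  0.18]
-1 0 44 [-0.06  0.26  2.12 -0.    0.77 -0.2 ]
-1 0 150 [-0.06  0.11  1.96 -0.    1.07 -0.2 ]
lev 20 [-0.08  0.38  1.79 -0.    0.98 -0.22]
lev 71 [-0.06  0.44  1.67 -0.    1.03 -0.2 ]
```

```bash
python3 - <<'E'
from h import *
o=lambda s:(lambda w:print(s,round(w['t'],1),w['tcp_pos'].round(1),w['wrist_force'].round(1)))(manip.observe())
manip.set_gripper(0.0,20)
Q=lambda th:quat(-d(th))
manip.reach(fin(1.54,14,z=170),Q(1.54)); o('above')
if manip.move_l(fin(1.54,14),v=120,f_stop=6): o('HIT'); raise SystemExit
o('down')
for th in np.arange(1.45,0.2,-0.15):
    manip.move_l(fin(th),Q(th),v=90); o(round(th,2))
f=snap('scene','s2.png');fit(f);fit(manip.grab_frame('top'))
cv2.imwrite('pics/c3.png',cv2.resize(f['image'][160:310,280:460],None,fx=4,fy=4,interpolation=cv2.INTER_CUBIC))
E
```

```text
above 4.4 [549.1 144.2 170.1] [-0.3  1.  -0. ]
down 5.6 [549.9 143.7  44.7] [0.1 0.1 0.4]
1.45 6.0 [525.3 141.   44.7] [0.6 0.7 0.4]
1.3 6.3 [508.  138.8  44.2] [ 0.2 -0.6 -0.2]
1.15 6.7 [491.1 133.9  44. ] [ 0.5 -0.2 -0.7]
1.0 7.0 [475.1 126.6  44.1] [-0.2  0.4 -0.2]
0.85 7.4 [460.4 116.9  44.1] [ 1.1 -0.5 -0.1]
0.7 7.7 [447.3 105.2  44.1] [ 0.3  0.5 -0.5]
0.55 8.1 [436.1  91.7  44.1] [ 0.3 -0.2 -0.8]
0.4 8.4 [427.   76.6  44.1] [-0.3 -0.  -0.2]
0.25 8.7 [420.2  60.4  44.1] [ 0.2  0.1 -0.8]
wood 1951 rect [455.8  66.3] [241.3 225.3] 8.26 mean [497.4  12.3  15.5] z sd 2.22
strap 570 rect [485.8  32.2] [ 31.8 185.2] 83.43 mean [492.5  29.4  52.1] z sd 3.12
  line 0.9968968 -0.07871921 497.38742 28.597712
coaster 198 rect [457.   20.3] [179.   83.5] 22.29 mean [429.6  -8.   27.2] z sd 2.36
  circ ((460.16143798828125, 16.458112716674805), 91.28548431396484)
wood 1672 rect [462.1  13.9] [238.7 119.4] 8.22 mean [481.1   1.5  15.3] z sd 2.3
strap 53 rect [512.5  24.9] [21.1 20.8] 82.33 mean [512.5  25.2  52.5] z sd 2.13
  line 0.90127665 -0.43324405 512.54425 25.13491
coaster 145 rect [408.9 -13.6] [48. 89.] 77.35 mean [407.  -17.7  27.4] z sd 1.98
  circ ((413.2756042480469, 5.195672512054443), 44.645992279052734)
```

View pics/c3.png

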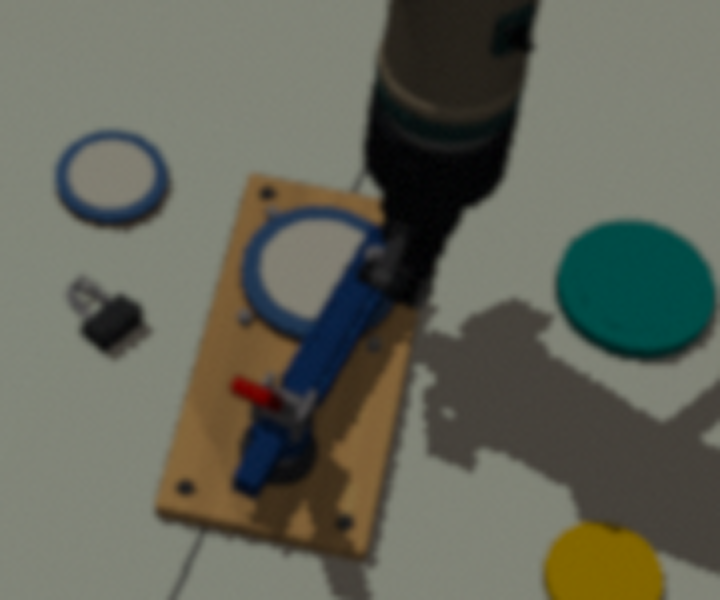

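The strap is following the finger: it shows at about 0.22–0.25 rad and the coaster hasn't moved. I'll push to just short of 0, retreat and measure from the top camera.

```bash
python3 - <<'E'
from h import *
Q=lambda th:quat(-d(th))
for th in (.12,.02): manip.move_l(fin(th),Q(th),v=60)
print(manip.observe()['tcp_pos'],fin(.02))
manip.move_l(fin(.02,15),v=120); manip.move_l(fin(.02,15,z=190),v=200)
manip.reach([*(POST+200*rt(0)),190],Q(.02))
f=snap('top','t4.png');o=fit(f)
g=manip.grab_frame('scene');fit(g)
q=o['strap'];q=q[np.abs(q[:,2]-52)<5]
print(manip.observe()['t'])
nets(f,['lever_end','lever_pivot','coaster']);nets(g,['lever_end','lever_pivot','strap_side'])
cv2.imwrite('pics/c4.png',cv2.resize(f['image'][205:315,270:370],None,fx=5,fy=5,interpolation=cv2.INTER_CUBIC))
E
```

```text
[414.3855812   33.89435491  43.98488156] [414.34890824  33.70209562  44.        ]
wood 2236 rect [462.1  13.9] [238.6 119.5] 8.16 mean [469.8  14.6  15.4] z sd 2.37
strap 420 rect [458.7  14.9] [140.3  26.5] 4.7 mean [456.1  14.9  52.2] z sd 2.47
  line 0.9922233 0.12447036 458.87457 15.009765
coaster 233 rect [434.9   1.6] [ 89.5 133. ] 76.82 mean [407.    4.4  27.4] z sd 2.25
  circ ((439.8973083496094, 12.438037872314453), 72.12739562988281)
wood 2379 rect [455.2  66.5] [242.4 225.2] 8.19 mean [482.7  18.6  15.7] z sd 2.16
strap 634 rect [482.9  19.7] [190.2  29.1] 6.13 mean [481.5  18.7  52.3] z sd 2.66
  line 0.99306005 0.117608406 487.28983 19.541988
coaster 268 rect [461.3  13.2] [176.6  89.6] 7.7 mean [427.1  10.6  27.4] z sd 2.35
  circ ((460.52349853515625, 13.857182502746582), 89.29615783691406)
11.6417
lever_end place_of [([574.0, 27.0, 140.0], 0.76)]
lever_end boxes_of [([558.0, 21.0, 115.0], 0.78)]
lever_pivot place_of [([536.0, 22.0, 65.0], 0.65)]
lever_pivot boxes_of [([558.0, 26.0, 113.0], 0.56)]
coaster place_of [([530.0, 212.0, -2.0], 0.95), ([412.0, 10.0, 17.0], 0.87), ([383.0, -143.0, -1.0], 0.68), ([344.0, 181.0, -1.0], 0.6)]
coaster boxes_of [([408.0, -5.0, 30.0], 0.82), ([342.0, 177.0, 10.0], 0.67), ([531.0, 213.0, 6.0], 0.58), ([377.0, -145.0, 10.0], 0.57)]
lever_end place_of [([571.0, 32.0, 140.0], 0.46)]
lever_end boxes_of [([576.0, 34.0, 144.0], 0.66)]
lever_pivot place_of [([532.0, 21.0, 65.0], 0.77)]
lever_pivot boxes_of [([492.0, 20.0, 56.0], 0.71)]
strap_side place_of [([417.0, 26.0, 46.0], 0.62)]
strap_side boxes_of [([491.0, 29.0, 60.0], 0.77)]
```

View pics/c4.png

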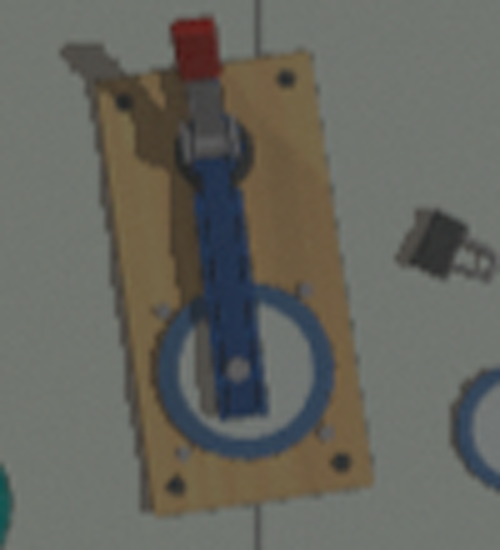

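Strap angle reads 0.017–0.02 rad in both cameras, matching the commanded 0.02. I'll push the last 0.02 rad, check it, then press the lever.

```bash
python3 - <<'E'
from h import *
Q=lambda th:quat(-d(th))
manip.reach(fin(.02,15,z=190),Q(.02)); manip.move_l(fin(.02,15),v=150)
manip.move_l(fin(0.0),Q(0),v=40); manip.wait(.2); print(manip.observe()['tcp_pos'],fin(0))
manip.move_l(fin(0,15),v=120); manip.move_l(fin(0,15,z=190),v=200)
manip.reach([*(POST+200*rt(0)),190],Q(0))
f=manip.grab_frame('top');fit(f);fit(manip.grab_frame('scene'))
print(manip.observe()['t'])
E
```

```text
[414.13097434  31.38666135  43.96366163] [414.1722891   31.35922949  44.        ]
wood 2237 rect [462.  14.] [237.9 119.6] 8.14 mean [469.7  14.6  15.4] z sd 2.35
strap 419 rect [459.1  13.4] [139.3  26.8] 6.09 mean [456.3  13.   52.3] z sd 2.59
  line 0.9893005 0.1458921 459.1599 13.374853
coaster 230 rect [412.4   6.8] [85.  88.1] 0.49 mean [406.8   5.3  27.7] z sd 2.06
  circ ((413.3271179199219, 6.50545597076416), 45.07512664794922)
wood 2404 rect [455.7  66.7] [241.2 225.3] 8.24 mean [483.3  18.8  15.6] z sd 2.16
strap 627 rect [483.3  19.1] [189.6  30.5] 7.59 mean [480.4  17.2  52.5] z sd 2.5
  line 0.9898949 0.1418029 486.74332 18.258236
coaster 273 rect [459.5   1.5] [ 90.3 179.2] 82.33 mean [428.1  10.2  27.4] z sd 2.5
  circ ((462.0262145996094, 10.53093147277832), 91.08836364746094)
17.0167
```

The strap is aligned to within 0.005 rad and the coaster hasn't moved. Now the lever.

```bash
python3 - <<'E'
from h import *
o=lambda s:(lambda w:print(s,round(w['t'],1),w['tcp_pos'].round(1),w['wrist_force'].round(1)))(manip.observe())
Q=quat(-d(0))
def lev(a): # TCP (8 mm behind tips), outer corner on the lever_end point
    r=85*np.cos(a)-5*np.sin(a)-14.5; return np.array([*(POST-r*d(0)),64+85*np.sin(a)+5*np.cos(a)+8])
p=lev(1.15); p2=p.copy(); p2[2]=220
manip.move_l([*(POST+200*rt(0)),220],v=200)
manip.reach(p2,Q); manip.move_l(p,v=120,f_stop=8); o('start')
for a in np.arange(1.05,0.04,-0.1):
    if manip.move_l(lev(a),v=60,f_stop=35): o('STOP'); break
    o(round(a,2))
e=lev(0); e[2]-=6
print(manip.move_l(e,v=15,f_stop=28)); o('end'); manip.wait(.3); o('hold')
E
```

```text
start 18.9 [547.4  26.5 152.1] [ 0.   0.5 -0.6]
1.05 19.1 [555.4  27.  148.6] [-0.   0.   0.4]
0.95 19.4 [562.3  28.  143.9] [ 0.5  0.2 -0.1]
0.85 19.7 [569.2  29.  138.8] [-0.2 -0.3 -0.2]
0.75 20.0 [575.6  29.9 133.2] [-0.3  0.8  0.5]
0.65 20.3 [581.3  30.8 126.9] [-0.2 -0.1  1.1]
0.55 20.6 [586.4  31.5 120.1] [ 0.4 -0.   0.2]
0.45 20.9 [590.7  32.1 112.9] [-0.9  0.2  0.9]
0.35 21.2 [594.4  32.6 105.3] [-0.7  0.5  0. ]
0.25 21.5 [597.3  33.   97.2] [-0.6 -0.6  0.4]
0.15 21.8 [599.5  33.3  89. ] [-0.5  0.5 -0.6]
0.05 22.1 [600.9  33.5  80.9] [ 0.3 -0.1 -0.2]
True
end 22.6 [601.3  33.6  76.9] [-0.9 -0.6  6.8]
hold 22.9 [601.3  33.6  76.9] [-1.2  0.9  6.8]
```

```bash
python3 - <<'E'
from h import *
p=manip.observe()['tcp_pos'].copy(); p[2]=220
manip.move_l(p,v=150); manip.reach([*(POST+220*rt(0)),220],quat(-d(0)))
f=manip.grab_frame('top');g=manip.grab_frame('scene');fit(f);fit(g)
for c in (f,g):
    P=cloud(c);h=cv2.cvtColor(c['image'],cv2.COLOR_BGR2HSV)
    m=((h[...,0]<6)|(h[...,0]>174))&(h[...,1]>140)&(P[...,0]>530)&(P[...,0]<650)&(abs(P[...,1]-30)<45)&(P[...,2]>20)
    print('red',m.sum(),P[m].mean(0).round(1),P[m].min(0).round(1),P[m].max(0).round(1))
nets(f,['lever_end','jar','clip','carousel','lamp']);nets(g,['lever_end'])
A=cv2.resize(f['image'][205:315,270:370],(436,480),interpolation=cv2.INTER_CUBIC)
B=cv2.resize(g['image'][180:310,290:388],(362,480),interpolation=cv2.INTER_CUBIC)
cv2.imwrite('pics/c5.png',np.hstack([A,B])); print(manip.observe()['t'])
E
```

```text
wood 2256 rect [461.9  13.9] [238.4 119.5] 8.05 mean [470.5  15.   15.4] z sd 2.27
strap 417 rect [459.4  13.4] [140.   26.7] 6.1 mean [456.5  13.   52.4] z sd 2.63
  line 0.9889331 0.14836226 458.83875 13.230993
coaster 235 rect [434.9   1.5] [ 89.3 133.1] 76.98 mean [407.2   5.   27.3] z sd 2.14
  circ ((439.88983154296875, 12.47182559967041), 72.09558868408203)
wood 2376 rect [454.9  66.1] [241.7 225.6] 8.53 mean [481.9  19.8  15.6] z sd 2.18
strap 481 rect [466.9  16.1] [159.1  29.1] 7.54 mean [458.1  14.1  52.4] z sd 2.67
  line 0.9877731 0.15589842 458.66388 14.446518
coaster 264 rect [445.   26.7] [160.1  91. ] 34.17 mean [424.2   9.5  27.5] z sd 2.0
  circ ((455.5660095214844, 15.454628944396973), 83.32486724853516)
red 95 [605.6  34.6  69.1] [587.7  25.3  64. ] [623.4  44.1  75.9]
red 164 [608.3  35.2  69.4] [587.   23.5  63.6] [627.6  46.4  74.2]
lever_end place_of [([620.0, 34.0, 68.0], 0.78)]
lever_end boxes_of [([583.0, 27.0, 67.0], 0.83)]
jar place_of [([420.0, 383.0, -1.0], 0.58)]
jar boxes_of [([416.0, 375.0, 85.0], 0.89), ([495.0, 14.0, 49.0], 0.38), ([307.0, -447.0, 224.0], 0.32)]
clip place_of [([484.0, -100.0, -2.0], 0.69)]
clip boxes_of [([479.0, -101.0, 14.0], 0.69)]
carousel place_of [([655.0, -433.0, -4.0], 0.93)]
carousel boxes_of [([650.0, -421.0, 83.0], 0.63)]
lamp place_of [([304.0, -463.0, -2.0], 0.6)]
lamp boxes_of [([307.0, -446.0, 222.0], 0.64)]
lever_end place_of [([616.0, 36.0, 66.0], 0.91)]
lever_end boxes_of [([586.0, 36.0, 67.0], 0.66)]
25.625
```

View pics/c5.png

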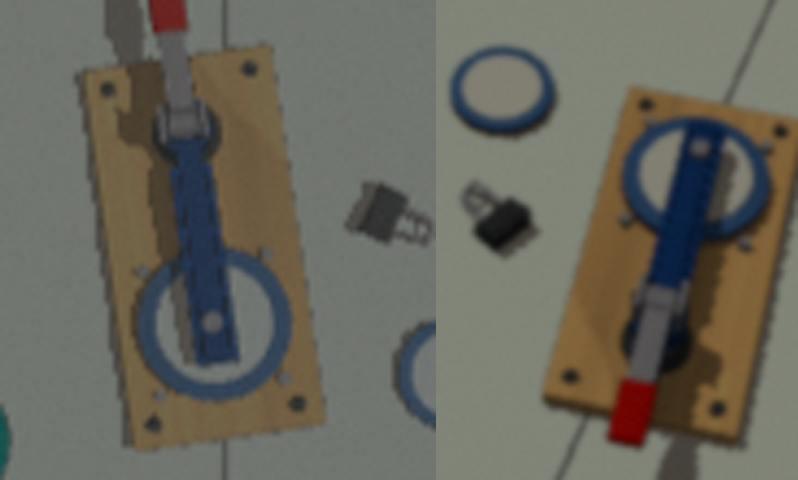

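The picture shows the lever lying level: its red end is at (167,15) on the left and (632,410) on the right, with red-face z ≈ 69 mm, the level value. The strap is over the middle of the coaster and the coaster is still between its studs. Handing in.

```bash
python3 -c "
from rig import manip
print(manip.sign_off())"
```

```text
the job is handed in; nothing more can be done
None
```

The job is done and handed in. I pushed the blue strap round with the shut fingers, no pinching, until its pad was over the middle of the coaster. Only then did I push the red lever down, until the force on the tool rose by 28 N at its stop.

- **Strap:** before the lever went down, the top camera put the strap about 0.005 rad from 0, so the pad was within about 1 mm of the coaster's middle. After the lever went down the top camera gave about −0.008 rad. The scene camera gave about −0.015 rad, which is within the fits' scatter and about 1–2 mm at the pad.
- **Lever:** it was level after release. The fingertips stopped at 68.9 mm and the red face measured about 69 mm; fully down is 69 mm.
- **Coaster:** before the lever went down, a clean fit put it at its starting position to within about 0.1 mm. After the press, the automatic fits were spoiled by other blue pixels, so the check was the picture, which shows it still between its four studs.
- **Bystanders:** the jar, clip, carousel and lamp were all found within about 4 mm of where they started, which is as close as the networks can tell.
- **Time and forces:** the last check was at 25.6 s, well under the 51 s limit. The held wrist force after the press was about 7 N.

No check failed.

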